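# Cock and trip the spring lid press

### The arm

A 6-joint arm with a two-finger parallel gripper is mounted at the origin on the work surface. World frame = base frame: x ahead of the robot, y to its left, z up, the work surface at z = 0. Lengths are in m, angles in rad, forces in N, time in s.
With the tool pointing down it reaches from about 0.325 to 0.775 m from the base axis. Payload 5.5 kg.
Tool frame: the origin (TCP) lies between the finger pads; the fingertips stand 25 mm ahead of it and the grasp point (between the pads) lies 6 mm ahead of it; z points along the fingers, x is the direction in which the jaws open and shut, and the axes are right-handed (so a half turn about z gives the same grasp; the last joint's range is limited). The gripper opens to 88 mm and grips with 3 to 60 N. Pads are 20 mm wide; open, the fingers measure 115 mm over their backs; the gripper's body (75 mm by 178 mm) begins 61 mm behind the grasp point.
Start: joints at [1.237, 0.091, 1.231, -0, 1.82, -0.057], TCP at [0.164, 0.577, 0.248] pointing down, gripper open.
Joint ranges: [-2.87, 2.87], [-0.86, 2.18], [0.17, 2.46], [-1.51, 4.65], [0.06, 2.69], [-2.65, 2.65]. Speed limits (rad/s): [2.57, 2.57, 3.01, 3.14, 3.14, 3.14].

### API

Orientations are given as a unit quaternion [x, y, z, w].
In Python, from bench import manip, viewer, hand_in gives the robot as it stands.
- The arm moves only by the tool servo_tool, never from a script. Its argument "series" is one flat list of numbers, 4 for each row, row after row: the shift along the tool's x, y, z in m, then the turn about the tool's z in degrees. A call has 1 to 8 rows; each row is the pose to reach, as a shift and turn from the pose commanded when the call began, along the tool's axes at that moment; what a row does not reach only later rows make up. A row lasts 1/8 s, in which the tool goes at most 62.5 mm and 10.7 degrees, less where a joint would pass 70% of its speed; a pose out of reach is approached as far as the arm can. A call with a gripper value outside its range is refused whole. "hand" is the gripper command: -1 is shut, 1 is fully open, values between are in proportion, set as the call begins (left out, the last holds). The fingers move at their own pace and stop on an object; "force" is the grip in N (left out, the last holds). Time passes only in rows, so rows that repeat a pose let the fingers close. It gives the time, the measured TCP pose, the force and the opening at its end, in the units of the state.
- manip.get_obs(): the state, without advancing time (a new reading comes with each control period).
- viewer.camera(name): name is "scene" or "side" or "wrist"; returns a dict with "color" (420x560x3 uint8, blue, green, red), "depth" (420x560 float32, m along the optical axis (not along the pixel's ray), 0 where there is no reading), "intrinsics" (3x3 intrinsics, pixels), "R" (3x3) and "t" (3): a world point X has camera coordinates R X + t. Camera axes: x right, y down, z forward; pixel columns grow to the right and rows downward; lengths in m; the calibration is good to about 2 mm. A picture is of the moment at which its call begins.
- hand_in(): hands the job in, once; it reports no verdict.
Trained networks look in the newest picture that a camera, given by its name, has taken for a name from the list of things; names that differ only in an ending like _2 or _b are one class to them, and where a whole thing is asked for, a point or a joint stands for the part that bears it (a point fixed in the world has none). Each returns a list of dicts, best first, with "score" (0 to 1); they miss things now and then, are a little off and sometimes report something else, mostly with a low value. They report only what shows in the picture. A call takes as long as a camera call.
- viewer.look_for(camera, thing): "point" ([x, y, z] in m, in world coordinates, good to about 4 mm: the middle of the surface that is visible of it).
- viewer.tip_of(camera, thing): "point" ([x, y, z] in m, in world coordinates, good to about 4 mm: a listed point, or the origin of a listed thing).
The state is a dict: "time_s": time; "joints": joint angles; "dq": joint speeds; "joint_torque": joint torques, N m; "tcp_pos": TCP position; "orientation": TCP orientation; "force": force on the tool from outside, world axes, zero at the start; "torque": the same for the moment, N m; "opening": opening from 0.0 (shut) to 1.0 (fully open).
Only numpy, scipy, OpenCV 4.12 (cv2) and the standard library are available. Lean on these libraries where they do the work, as an engineer would, in place of code of your own. Each camera call takes 0.05 s, during which the arm holds its last target.

### The job

Knock the lid of the sweet tin home with the spring press: draw the red side handle back, going by feel, until the sear catches (never heaving hard on the handle, and not jamming the arm into its buffer), and let go so that the latch alone holds the hammer. Then press the orange trigger pad so that the hammer swings freely and drives the lid flush. Keep your hands off the tin and its lid, and leave the other things where they are.

Things in the scene. Friction and masses are not known exactly. Their poses are not given: they have to be found in the camera images.
- press: Green spring lid press, fixed. Base plate 315 x 130 x 12 mm. Origin: underside of the base, straight below the hammer's pivot; x runs from the tin side (-x) to the trigger side (+x), z up; the hammer swings in its x-z plane. Base spans x -170 to +145 mm. Two cheek plates (x -13 to +13, y -22 to +22 mm, 118 mm high) carry the pivot. A sear catches the hammer's tail; behind it is a rubber buffer.
- pivot (a point): Point on the hammer's pivot axis (parallel to the press's y), between the cheeks, 100 mm above the press origin. Sear and buffer sit below it on a carriage that is set differently each time, up to 15 mm either way along x. About 5 mm of handle travel past the catch the hammer meets the stiff buffer: the handle force then climbs by up to 2.7 N per mm. More than 8 N above the spring's pull is abuse.
- hammer (a joint): Hammer angle, rad. 0: arm level towards the press's -x, head on a fully seated lid; grows as the handle is lifted and drawn back (1.57 straight up). Starts near 0.07. A spring pulls it down: raising it takes 8 to 14 N along the path of the handle. The sear catches somewhere from 0.83 to 1.47 (not told). Once caught, easing back 10 to 20 mm makes the pull vanish; let go uncaught, it slams down.
- handle (a point): On the axis of the handle, a round red bar 16 mm in diameter, parallel to the pivot axis and 150 mm from it, sticking out sideways to the press's +y: from 8 to 96 mm off the arm's middle plane, then a 24 mm black end flange. The point is 65 mm out and moves with the hammer; level with the pivot at angle 0. The arm is 16 mm wide; the head, 32 mm in diameter, is 105 mm from the pivot.
- trigger_pad (a point): Mean place of the middle of the orange trigger pad's top (60 x 46 mm, 66 mm above the table when free). The point is fixed to the press, 100 mm from the pivot along +x; the real pad may be up to 15 mm off it along x, never in height. Pressed straight down it travels 12 mm, then stops hard; the cocked hammer is let go at 3 to 10 mm, 2 to 9 N.
- tin_lid (a joint): Travel of the tin's lid, m: 0 to 0.001 at the start (stands about 7 mm proud), 0.007 when fully home on the rim. It is stiff: about 22 N would move it slowly; the hammer's blow drives it home.
- lid_top (a point): Centre of the top face of the brass lid (68 mm in diameter), under the hammer head.
- tin: The sweet tin, 72 mm in diameter and 58 mm high, held in the nest of the press. Origin: centre of its underside, 12 mm above the table.
- tin_a: Closed tin 72 mm in diameter, 66 mm high, loose; a bystander. Origin: centre of its underside.
- tin_b: Another such closed tin, loose; a bystander. Origin: centre of its underside.
- spare_lid: Brass lid 68 mm in diameter, 8 mm thick, loose; a bystander. Origin: centre of its underside.
- tray: Open wooden tray 220 x 300 x 45 mm, loose; a bystander. Origin: centre of its underside.
- bowl: White bowl 120 mm in diameter, 55 mm high, loose; a bystander. Origin: centre of its underside.
- spatula: Wooden-handled spatula lying flat, loose; a bystander. Origin: its middle, on the table.
- brush: Wooden-handled brush lying flat, loose; a bystander. Origin: its middle, on the table.

How it is judged:
On the way, in this order (a step that is already met when the one before it is completed fails the run):
1. the hammer is cocked and stands still on its sear, nothing of the robot touching it, the lid not yet driven (value of joint hammer above 0.77 rad and velocity of joint hammer between -0.1 and 0.1 rad/s and value of joint tin_lid below 0.003 m and contact force between each of the fingers, the arm and hammer below 0.2 N), for 0.3 s.
2. the tripped hammer swings down freely, untouched by the robot (value of joint hammer between 0.1 and 0.76 rad and velocity of joint hammer below -1.5 rad/s and contact force between each of the fingers, the arm and hammer below 0.2 N), for 0.01 s.
3. the lid is driven home (value of joint tin_lid above 0.006 m), for 0.1 s.
At the end, for the whole second after the job is handed in: the lid is home (travelled at least 6 of its 7 mm) and the hammer is down at rest on it (angle under 0.04 rad) (value of joint tin_lid above 0.006 m and value of joint hammer below 0.04 rad and velocity of joint hammer between -0.1 and 0.1 rad/s); the robot touches nothing.
It fails at once if the hammer is jammed into its rubber buffer with more than 33 N at the buffer (about 11 N at the handle beyond the pull of the spring) (contact force between hammer and buffer_c0 above 33 N).
It fails at once if the robot presses or knocks the tin or its lid with more than 4 N (contact force between any of the fingers, the arm and tin above 4 N).
It fails at once if a bystander (tins, spare lid, tray, bowl, spatula, brush) is shoved more than 30 mm (distance of any of tin_a, tin_b, spare_lid, tray, bowl, spatula, brush from where it was at the start of the episode above 0.03 m).
It also fails if it takes over 67 s, if anything falls off the work surface, if the arm or the gripper's body presses on something with over 40 N, if the wrist force passes 120 N, or if a joint passes its speed limit or range.

## Working session

There is one attempt and no reset: what is moved stays moved. The work goes in short steps, Python scripts to look and compute and a tool call to move; the robot and the scene stay as the last step left them, time stands still between calls to the robot, and variables do not carry over. Pictures are saved under pics/ and viewed, and the job is handed in when it is done.

Besides the shell and the picture viewer there is one more tool, called as name(argument=value, ...) on one line, values as JSON. servo_tool: Moves the arm, as the interface text tells. Its arguments: {"type":"object","properties":{"series":{"type":"array"},"hand":{"type":"number"},"force":{"type":"number"}},"required":["series"]}

```bash
mkdir -p pics; ls
python3 - <<'E'
from bench import manip, viewer
import cv2
print(manip.get_obs())
for c in ["scene","side","wrist"]:
    d=viewer.camera(c); cv2.imwrite(f"pics/{c}0.png",d["color"])
    if c!="wrist":
        for t in ["press","pivot","handle","trigger_pad","lid_top","tin"]:
            print(c,t,[(r['point'],r['score']) for r in viewer.tip_of(c,t)[:2]])
E
```

```text
pics
{'time_s': 0.0, 'joints': array([ 1.23730409e+00,  9.18264123e-02,  1.23189442e+00, -1.86312085e-05,
        1.81980753e+00, -5.67111766e-02]), 'dq': array([-0.00026604, -0.00037534, -0.00011062,  0.00037053, -0.00185643,
        0.00085011]), 'joint_torque': array([-4.58410213e-04, -4.46450508e+01, -4.06443071e+01,  6.97788340e-02,
        2.93264526e-02, -1.27558556e-04]), 'tcp_pos': array([0.16388525, 0.57691492, 0.24652145]), 'orientation': array([ 7.97892177e-01,  6.02799417e-01, -7.99044167e-04,  5.46217635e-04]), 'force': array([-0.13355587,  0.20023851, -0.0011092 ]), 'torque': array([-0.03811017, -0.03559033, -0.0208479 ]), 'opening': 1.001131893639136}
scene press [([0.5956, -0.0431, -0.0058], 0.63)]
scene pivot [([0.5958, -0.044, -0.0039], 0.7), ([0.597, -0.0395, 0.1021], 0.58)]
scene handle [([0.5311, -0.1935, 0.1098], 0.79)]
scene trigger_pad [([0.5935, 0.0593, 0.0689], 0.78)]
scene lid_top [([0.5963, -0.1507, 0.0821], 0.73), ([0.6495, 0.4869, -0.0012], 0.7)]
scene tin [([0.5978, -0.1476, 0.0127], 0.97), ([0.6314, -0.4262, 0.0], 0.65)]
side press [([0.5889, -0.0434, 0.0], 0.85), ([0.3968, 0.0634, -0.0019], 0.69)]
side pivot [([0.597, -0.0415, 0.1019], 0.93)]
side handle [([0.5334, -0.1915, 0.1063], 0.88), ([0.5972, -0.0456, 0.101], 0.44)]
side trigger_pad [([0.5928, 0.0565, 0.0706], 0.89)]
side lid_top [([0.5955, -0.1512, 0.079], 0.66)]
side tin [([0.5322, -0.3545, 0.0041], 0.8), ([0.6299, -0.4191, -0.0021], 0.79)]
```

View pics/scene0.png

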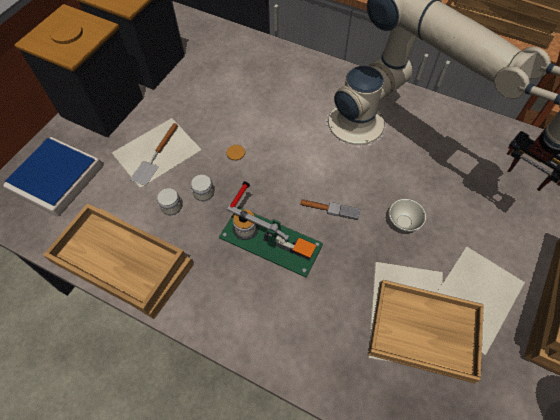

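View pics/side0.png

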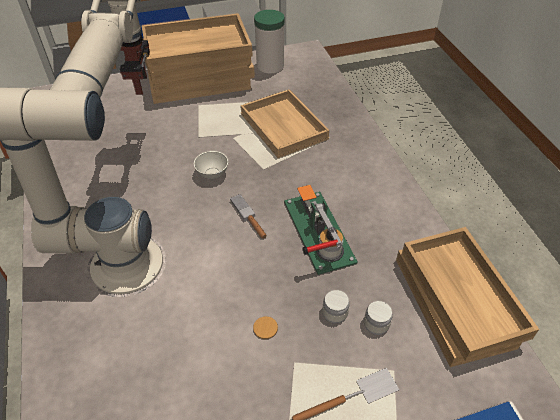

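The scene picture shows the press at about (270,240), with the red handle at (240,193) pointing towards the robot and the orange pad at (305,248). The side picture agrees: handle at (320,246), pad at (307,192). So press +x is roughly world +y. I'll go above the handle.

servo_tool(series=[-0.045,0.039,0,-2,-0.09,0.078,0,-4,-0.135,0.117,0,-6,-0.18,0.156,0,-8,-0.225,0.195,0,-10,-0.27,0.234,0,-12,-0.315,0.272,0,-14,-0.36,0.311,0,-16], hand=1)

```text
time_s: 1.75
tcp_pos: [0.3651, 0.1441, 0.248]
orientation: [0.706, 0.709, 0.001, 0.0]
force: [0.9, -0.3, 0.1]
opening: 0.998
```

servo_tool(series=[-0.052,0.026,0,0,-0.104,0.052,0,0,-0.156,0.078,0,0,-0.208,0.104,0,0,-0.26,0.13,0,0,-0.314,0.157,0,0,-0.314,0.157,0,0])

```text
time_s: 2.62
tcp_pos: [0.523, -0.171, 0.2453]
orientation: [0.708, 0.706, -0.001, -0.001]
force: [-0.6, 0.6, -0.5]
opening: 0.994
```

Run:
```python
from bench import manip, viewer
import cv2
o=manip.get_obs();print(o['time_s'],o['tcp_pos'],o['orientation'],o['force'])
for c in ["wrist","side"]:
    d=viewer.camera(c); cv2.imwrite(f"pics/{c}1.png",d["color"])
    import numpy as np; np.savez(f"{c}1.npz",**d)
    for t in ["pivot","handle","trigger_pad"]:
            print(c,t,[(r['point'],r['score']) for r in viewer.tip_of(c,t)[:2]])
```

```text
2.625 [ 0.52300816 -0.17104318  0.24529795] [ 0.7077885   0.7064221  -0.00100288 -0.00149621] [-0.63539732  0.57841754 -0.45579575]
wrist pivot [([0.5931, -0.0443, 0.1047], 0.62)]
wrist handle [([0.5354, -0.1938, 0.1061], 0.55)]
wrist trigger_pad [([0.5994, -0.1499, 0.077], 0.51)]
side pivot [([0.5953, -0.0439, 0.1017], 0.84), ([0.5937, 0.0535, 0.0688], 0.19)]
side handle [([0.5331, -0.1899, 0.1053], 0.77)]
side trigger_pad [([0.5937, 0.055, 0.0682], 0.72), ([0.3372, -0.335, -0.001], 0.67)]
```

View pics/wrist1.png

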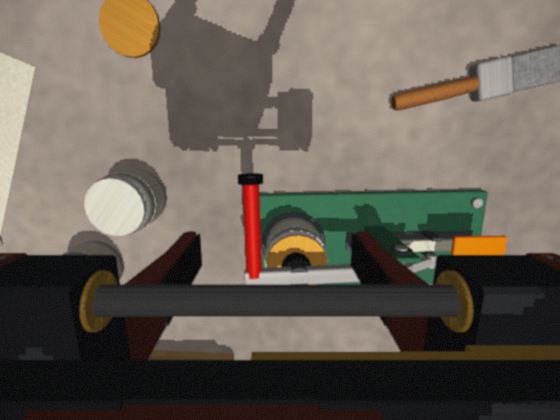

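The wrist picture shows the red bar running from (250,182) to (253,275), the flange at (250,179) and the pad edge at (480,245). I'll fit the bar axis from depth.

```bash
cat > h.py <<'E'
import numpy as np
def pts(d,mask):
    v,u=np.nonzero(mask&(d['depth']>0.02)); z=d['depth'][v,u]; K=d['intrinsics']
    c=np.stack([(u-K[0,2])/K[0,0]*z,(v-K[1,2])/K[1,1]*z,z],1)
    return (c-d['t'])@d['R']
def red(d):
    b,g,r=[d['color'][...,i].astype(int) for i in range(3)]
    return (r>120)&(g<50)&(b<60)
def orange(d):
    b,g,r=[d['color'][...,i].astype(int) for i in range(3)]
    return (r>170)&(g>70)&(g<140)&(b<60)
E
python3 - <<'E'
import numpy as np; from h import *
for c in ["wrist","side"]:
    d=dict(np.load(f"{c}1.npz"))
    P=pts(d,red(d)); P=P[(abs(P[:,0]-.54)<.08)&(abs(P[:,1]+.19)<.04)]
    print(c,len(P),P.min(0),P.max(0))
    for a in np.arange(.47,.6,.02):
        q=P[abs(P[:,0]-a)<.01]
        if len(q): print(round(a,2),len(q),np.median(q,0),q[:,2].max())
    P=pts(d,orange(d));P=P[(abs(P[:,0]-.6)<.05)&(abs(P[:,1]-.06)<.06)]
    if len(P): print('or',len(P),np.percentile(P,[2,50,98],axis=0))
E
```

```text
wrist 1268 [ 0.50150952 -0.2025162   0.11048344] [ 0.59429642 -0.18698794  0.12262368]
0.51 263 [ 0.5109652  -0.19573109  0.11691287] 0.12262368323498135
0.53 290 [ 0.52998229 -0.19553668  0.11681239] 0.11947425665653078
0.55 277 [ 0.54962895 -0.19388417  0.11690507] 0.11912750395358367
0.57 283 [ 0.56995569 -0.19403234  0.1171106 ] 0.11980863525231474
0.59 155 [ 0.58629025 -0.19364064  0.11726982] 0.11935583307263106
or 920 [[0.57117684 0.03137666 0.06536414]
 [0.58102779 0.05974685 0.06691825]
 [0.59155518 0.08770392 0.06847673]]
side 72 [ 0.50385725 -0.20373177  0.10703494] [ 0.59316257 -0.18646512  0.11886011]
0.51 16 [ 0.51033367 -0.19930555  0.11367158] 0.11886010871754228
0.53 18 [ 0.52958522 -0.19816382  0.11376153] 0.1182913946885874
0.55 16 [ 0.55060778 -0.19900103  0.11379735] 0.1180872589430413
0.57 15 [ 0.56785756 -0.19920339  0.11376655] 0.11864549769169591
0.59 7 [ 0.58707564 -0.19554219  0.11294128] 0.11617875800176848
or 2 [[0.57199988 0.07937926 0.06377763]
 [0.5723508  0.08325428 0.06459373]
 [0.57270173 0.08712931 0.06540983]]
```

servo_tool(series=[-0.024,-0.001,0,-1.6,-0.024,-0.001,0.04,-1.6,-0.024,-0.001,0.08,-1.6,-0.024,-0.001,0.115,-1.6,-0.024,-0.001,0.129,-1.6,-0.024,-0.001,0.129,-1.6])

```text
time_s: 3.78
tcp_pos: [0.5213, -0.1913, 0.1185]
orientation: [0.696, 0.718, -0.0, -0.0]
force: [0.2, 0.3, -1.0]
opening: 1.002
```

Run:
```python
from bench import manip, viewer
import cv2,numpy as np
from h import *
o=manip.get_obs();print(o['time_s'],o['tcp_pos'],o['orientation'],o['force'])
for c in ["wrist"]:
    d=viewer.camera(c); cv2.imwrite(f"pics/{c}2.png",d["color"])
    P=pts(d,red(d)); P=P[(abs(P[:,0]-.54)<.08)&(abs(P[:,1]+.19)<.04)]
    for a in np.arange(.47,.6,.02):
        q=P[abs(P[:,0]-a)<.01]
        if len(q): print(round(a,2),len(q),np.median(q,0),q[:,2].max())
```

```text
3.775 [ 0.52134446 -0.19126477  0.11847089] [ 6.96090901e-01  7.17953525e-01 -1.50648655e-04 -4.13110410e-04] [ 0.24586098  0.34634727 -1.03948663]
0.49 21 [ 0.49954546 -0.19435387  0.19132745] 0.19240684312877687
0.51 641 [ 0.51167737 -0.1955879   0.11745171] 0.1907784557399255
0.53 453 [ 0.52490205 -0.19553669  0.11721742] 0.11924890608137599
0.55 401 [ 0.55537451 -0.19485085  0.11724547] 0.11926459262667945
0.57 519 [ 0.56618028 -0.19469274  0.11687425] 0.11929689938638834
```

View pics/wrist2.png

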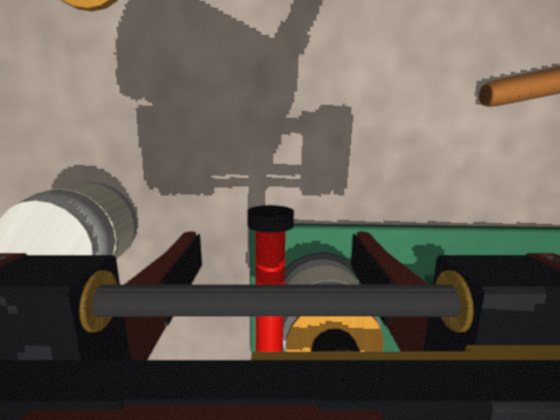

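The wrist picture shows the bar (270,250) between the open fingers, about 4 mm off centre. I'll centre on it and close.

servo_tool(series=[-0.004,0,0.002,0,-0.004,0,0.002,0])

```text
time_s: 4.08
tcp_pos: [0.5222, -0.1963, 0.1179]
orientation: [0.696, 0.718, 0.0, 0.001]
force: [-0.4, 0.4, 0.6]
opening: 0.999
```

servo_tool(series=[0,0,0,0,0,0,0,0,0,0,0,0,0,0,0,0,0,0,0,0,0,0,0,0], hand=-1, force=35)

```text
time_s: 4.82
tcp_pos: [0.5217, -0.1957, 0.1166]
orientation: [0.696, 0.718, -0.0, -0.0]
force: [0.2, 0.3, 0.2]
opening: 0.355
```

servo_tool(series=[0,0,0,0,0,0,0,0,0,0,0,0,0,0,0,0])

```text
time_s: 5.32
tcp_pos: [0.5217, -0.1947, 0.1166]
orientation: [0.696, 0.718, 0.001, -0.001]
force: [-1.0, 5.1, 0.9]
opening: 0.175
```

```bash
cat > arc.py <<'E'
import numpy as np
from bench import manip
o=manip.get_obs();p=o['tcp_pos'];f=o['force']
print(o['time_s'],p.round(4),f.round(2),o['torque'].round(2),o['opening'])
E
python3 arc.py
```

```text
5.325 [ 0.5217 -0.1947  0.1166] [-1.02  5.11  0.9 ] [ 0.89  0.09 -0.14] 0.17505968189370338
```

servo_tool(series=[0.0013,0,-0.0119,0,0.0036,0,-0.0237,0,0.0068,0,-0.0353,0,0.0068,0,-0.0353,0])

```text
time_s: 5.82
tcp_pos: [0.5215, -0.189, 0.1508]
orientation: [0.696, 0.718, -0.0, -0.0]
force: [3.8, -0.7, -9.6]
opening: 0.17
```

```bash
python3 arc.py
python3 - <<'E'
from bench import viewer
import cv2
d=viewer.camera("side"); cv2.imwrite("pics/side3.png",cv2.resize(d["color"][120:300,200:440],None,fx=3,fy=3))
E
```

```text
5.825 [ 0.5215 -0.189   0.1508] [ 3.82 -0.7  -9.57] [-0.1  -0.71 -0.14] 0.1702321686202229
```

View pics/side3.png

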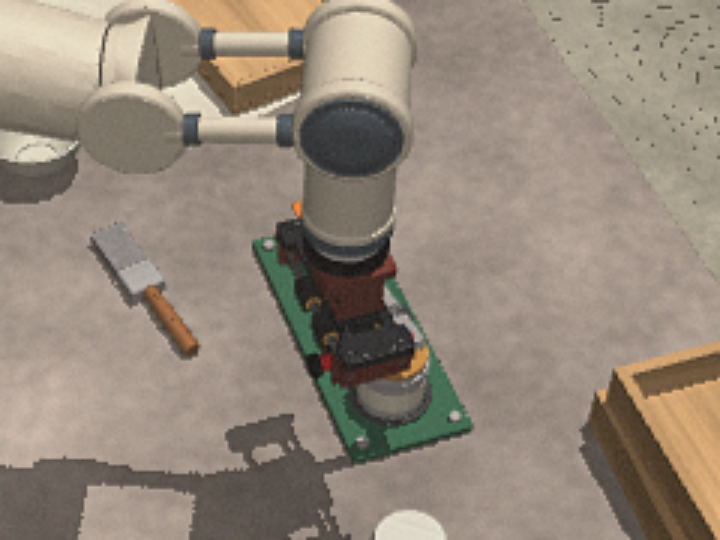

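servo_tool(series=[0.003,0,-0.0085,0,0.0065,0,-0.0168,0,0.0105,0,-0.0248,0,0.015,0,-0.0326,0,0.0199,0,-0.0402,0,0.0253,0,-0.0474,0,0.0311,0,-0.0543,0,0.0311,0,-0.0543,0])

```text
time_s: 6.88
tcp_pos: [0.521, -0.1609, 0.207]
orientation: [0.697, 0.717, -0.001, 0.003]
force: [4.6, -10.4, -4.7]
opening: 0.17
```

```bash
cat > arc.py <<'E'
import numpy as np
from bench import manip
o=manip.get_obs();p=o['tcp_pos'];f=o['force']
py,pz=-.0432,.1055 # tcp-equivalent pivot
r=np.array([-(p[1]-py),p[2]-pz]); a=np.arctan2(r[1],r[0])
fy,fz=-f[1],f[2]   # press -x axis comps
tan=np.array([-np.sin(a),np.cos(a)]);rad=np.array([np.cos(a),np.sin(a)])
F=np.array([fy,fz])
print("t",o['time_s'],p.round(4),"a",a.round(4),"R",np.hypot(*r).round(4),"Ftan",(F@tan).round(2),"Frad",(F@rad).round(2),"Fx",f[0].round(2),"tq",o['torque'].round(2))
E
python3 arc.py
```

```text
t 6.875 [ 0.521  -0.1609  0.207 ] a 0.712 R 0.1554 Ftan -10.35 Frad 4.85 Fx 4.55 tq [-1.8  -0.66 -0.12]
```

servo_tool(series=[0.002,0.001,-0.0022,0,0.0041,0.001,-0.0044,0,0.0062,0.001,-0.0065,0,0.0084,0.001,-0.0086,0,0.0084,0.001,-0.0086,0], force=50)

```text
time_s: 7.5
tcp_pos: [0.521, -0.1538, 0.2155]
orientation: [0.698, 0.716, -0.003, 0.003]
force: [1.9, -13.2, -3.2]
opening: 0.167
```

```bash
python3 arc.py
python3 - <<'E'
from bench import viewer
import cv2
d=viewer.camera("wrist"); cv2.imwrite("pics/wrist4.png",d["color"])
E
```

```text
t 7.5 [ 0.521  -0.1538  0.2155] a 0.783 R 0.156 Ftan -11.6 Frad 7.12 Fx 1.87 tq [-2.5  -0.21 -0.15]
```

View pics/wrist4.png

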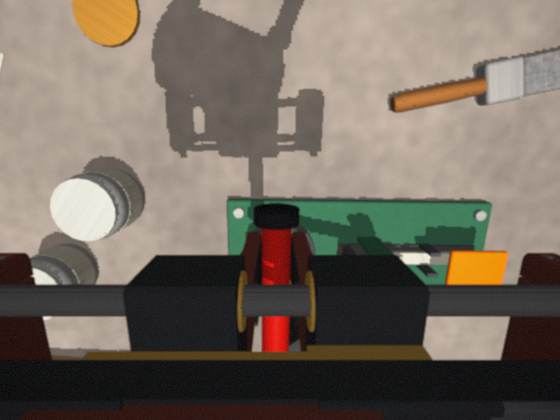

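```bash
cat > arc.py <<'E'
import numpy as np
from bench import manip,viewer
from h import *
d=viewer.camera("wrist")
o=manip.get_obs();p=o['tcp_pos'];f=o['force']
P=pts(d,red(d));P=P[(abs(P[:,1]-p[1])<.012)&(P[:,0]>p[0]-.019)&(P[:,0]<p[0]+.04)&(P[:,2]<p[2]+.03)]
q=np.array([np.percentile(P[:,0],50),np.median(P[:,1]),np.percentile(P[:,2],96)-.008]) if len(P)>20 else np.full(3,np.nan)
py,pz=-.0432,.1
def A(y,z): return np.arctan2(z-pz,py-y),np.hypot(z-pz,py-y)
a,R=A(q[1],q[2]); ay=np.arccos(min(1,(py-p[1])/.15))
F=np.array([-f[1],f[2]]); tan=lambda a:np.array([-np.sin(a),np.cos(a)])
print("t",o['time_s'],"tcp",p.round(4),"bar",q.round(4),len(P),"a_bar %.3f R %.4f a_y %.3f"%(a,R,ay),"Ftan %.2f Frad %.2f"%(F@tan(ay),F@[np.cos(ay),np.sin(ay)]),"f",f.round(2),"ahead %.4f"%(p[2]-q[2]))
E
python3 arc.py
```

```text
t 7.6 tcp [ 0.521  -0.1538  0.2154] bar [ 0.5216 -0.155   0.2043] 1533 a_bar 0.751 R 0.1529 a_y 0.742 Ftan -11.77 Frad 6.44 f [  1.94 -12.7   -4.33] ahead 0.0111
```

servo_tool(series=[0.0021,0,-0.0018,0,0.0042,0,-0.0036,0,0.0063,0,-0.0055,0,0.0063,0,-0.0055,0])

```text
time_s: 8.1
tcp_pos: [0.521, -0.1479, 0.2218]
orientation: [0.698, 0.716, -0.003, 0.004]
force: [1.0, -14.1, -0.8]
opening: 0.17
```

```bash
python3 arc.py
```

```text
t 8.15 tcp [ 0.521  -0.1479  0.2218] bar [ 0.5215 -0.1491  0.2103] 1516 a_bar 0.805 R 0.1529 a_y 0.798 Ftan -10.64 Frad 9.88 f [  0.69 -14.52  -0.36] ahead 0.0115
```

servo_tool(series=[0.0022,0,-0.0021,0,0.0044,0,-0.0042,0,0.0044,0,-0.0042,0])

```text
time_s: 8.52
tcp_pos: [0.5209, -0.1435, 0.2261]
orientation: [0.698, 0.716, -0.003, 0.004]
force: [0.7, -13.9, -0.3]
opening: 0.172
```

```bash
python3 arc.py
```

```text
t 8.575 tcp [ 0.5209 -0.1435  0.2261] bar [ 0.5213 -0.1448  0.2144] 1540 a_bar 0.845 R 0.1530 a_y 0.838 Ftan -10.25 Frad 9.81 f [  1.13 -14.18   0.44] ahead 0.0117
```

servo_tool(series=[0.0022,0,-0.002,0,0.0022,0,-0.002,0])

```text
time_s: 8.82
tcp_pos: [0.5208, -0.1413, 0.2281]
orientation: [0.698, 0.716, -0.003, 0.004]
force: [1.0, -14.4, -0.6]
opening: 0.172
```

```bash
python3 arc.py
```

```text
t 8.875 tcp [ 0.5208 -0.1413  0.2281] bar [ 0.5214 -0.1425  0.2161] 1521 a_bar 0.863 R 0.1528 a_y 0.858 Ftan -11.43 Frad 8.94 f [  1.21 -14.49  -0.72] ahead 0.0119
```

servo_tool(series=[0.0023,0,-0.0021,0,0.0023,0,-0.0021,0])

```text
time_s: 9.12
tcp_pos: [0.5208, -0.139, 0.2302]
orientation: [0.698, 0.716, -0.003, 0.004]
force: [1.3, -13.8, -0.3]
opening: 0.169
```

servo_tool(series=[0.0023,0,-0.002,0,0.0023,0,-0.002,0])

```text
time_s: 9.38
tcp_pos: [0.5208, -0.1366, 0.2322]
orientation: [0.698, 0.716, -0.003, 0.004]
force: [1.0, -13.4, -0.4]
opening: 0.174
```

```bash
python3 arc.py
```

```text
t 9.425 tcp [ 0.5208 -0.1366  0.2322] bar [ 0.5212 -0.1379  0.22  ] 1515 a_bar 0.903 R 0.1528 a_y 0.898 Ftan -11.12 Frad 8.36 f [  1.04 -13.91  -0.39] ahead 0.0122
```

servo_tool(series=[0.0024,0,-0.002,0,0.0024,0,-0.002,0])

```text
time_s: 9.68
tcp_pos: [0.5207, -0.1342, 0.2342]
orientation: [0.698, 0.716, -0.002, 0.004]
force: [0.6, -13.6, -0.8]
opening: 0.172
```

servo_tool(series=[0.0024,0,-0.002,0,0.0024,0,-0.002,0])

```text
time_s: 9.93
tcp_pos: [0.5207, -0.1317, 0.2362]
orientation: [0.698, 0.716, -0.002, 0.004]
force: [1.1, -13.4, -0.4]
opening: 0.173
```

servo_tool(series=[0.0024,0,-0.0019,0,0.0024,0,-0.0019,0])

```text
time_s: 10.18
tcp_pos: [0.5206, -0.1292, 0.2381]
orientation: [0.698, 0.716, -0.002, 0.004]
force: [0.8, -13.6, -0.3]
opening: 0.171
```

servo_tool(series=[0.0025,0,-0.0018,0,0.0025,0,-0.0018,0])

```text
time_s: 10.42
tcp_pos: [0.5206, -0.1267, 0.2399]
orientation: [0.698, 0.716, -0.002, 0.004]
force: [1.5, -12.9, -1.0]
opening: 0.169
```

servo_tool(series=[0.0025,0,-0.0018,0,0.0025,0,-0.0018,0])

```text
time_s: 10.68
tcp_pos: [0.5205, -0.1241, 0.2417]
orientation: [0.698, 0.716, -0.002, 0.004]
force: [1.7, -13.1, -0.5]
opening: 0.17
```

servo_tool(series=[0.0025,0,-0.0017,0,0.0025,0,-0.0017,0])

```text
time_s: 10.92
tcp_pos: [0.5205, -0.1215, 0.2434]
orientation: [0.698, 0.716, -0.002, 0.004]
force: [2.2, -12.4, -0.1]
opening: 0.169
```

```bash
python3 arc.py
```

```text
t 10.975 tcp [ 0.5205 -0.1216  0.2434] bar [ 0.5209 -0.1229  0.2303] 1448 a_bar 1.022 R 0.1527 a_y 1.021 Ftan -11.28 Frad 6.63 f [  1.32 -13.08  -0.25] ahead 0.0131
```

servo_tool(series=[0.0026,0,-0.001,0,0.0026,0,-0.001,0])

```text
time_s: 11.22
tcp_pos: [0.5205, -0.1193, 0.2449]
orientation: [0.698, 0.716, -0.002, 0.005]
force: [1.6, -13.5, 1.0]
opening: 0.167
```

servo_tool(series=[0.0026,0,-0.001,0,0.0026,0,-0.001,0])

```text
time_s: 11.48
tcp_pos: [0.5204, -0.1169, 0.2463]
orientation: [0.698, 0.716, -0.002, 0.005]
force: [1.0, -15.2, 2.6]
opening: 0.171
```

```bash
python3 arc.py
```

```text
t 11.525 tcp [ 0.5204 -0.1169  0.2463] bar [ 0.5209 -0.1183  0.2329] 1452 a_bar 1.057 R 0.1527 a_y 1.057 Ftan -11.12 Frad 8.88 f [  0.87 -14.05   2.27] ahead 0.0134
```

servo_tool(series=[0.0026,0,-0.0014,0,0.0026,0,-0.0014,0])

```text
time_s: 11.78
tcp_pos: [0.5204, -0.1147, 0.2476]
orientation: [0.698, 0.716, -0.002, 0.005]
force: [0.9, -16.5, 1.5]
opening: 0.17
```

```bash
python3 arc.py
```

```text
t 11.825 tcp [ 0.5204 -0.1147  0.2476] bar [ 0.5209 -0.1161  0.234 ] 1445 a_bar 1.073 R 0.1526 a_y 1.074 Ftan -13.40 Frad 10.90 f [  1.2  -16.98   3.19] ahead 0.0135
```

servo_tool(series=[0.0026,0,-0.0014,0,0.0026,0,-0.0014,0])

```text
time_s: 12.08
tcp_pos: [0.5203, -0.1128, 0.2487]
orientation: [0.699, 0.715, -0.003, 0.006]
force: [2.4, -18.9, 0.6]
opening: 0.168
```

```bash
python3 arc.py
```

```text
t 12.125 tcp [ 0.5203 -0.1128  0.2487] bar [ 0.5206 -0.1142  0.2351] 1465 a_bar 1.087 R 0.1526 a_y 1.088 Ftan -16.68 Frad 9.57 f [  2.97 -19.21   0.73] ahead 0.0136
```

Tangential force climbed from about 11 N to 16.7 N over two 3 mm steps. That looks like the buffer, so the sear should have caught. I'll ease back while keeping the grip.

servo_tool(series=[-0.0025,0,0.0015,0,-0.0051,0,0.003,0,-0.0051,0,0.003,0])

```text
time_s: 12.5
tcp_pos: [0.5204, -0.1166, 0.2467]
orientation: [0.698, 0.716, -0.002, 0.005]
force: [0.9, -13.4, 5.0]
opening: 0.173
```

```bash
python3 arc.py
```

```text
t 12.55 tcp [ 0.5204 -0.1165  0.2468] bar [ 0.5208 -0.1179  0.2332] 1450 a_bar 1.060 R 0.1527 a_y 1.060 Ftan -8.79 Frad 12.00 f [  0.   -13.53   6.17] ahead 0.0136
```

servo_tool(series=[-0.0026,0,0.0015,0,-0.0053,0,0.003,0,-0.0053,0,0.003,0])

```text
time_s: 12.92
tcp_pos: [0.5204, -0.121, 0.2441]
orientation: [0.698, 0.716, -0.001, 0.004]
force: [-1.4, -9.5, 6.2]
opening: 0.172
```

```bash
python3 arc.py
```

```text
t 12.975 tcp [ 0.5204 -0.121   0.2441] bar [ 0.5212 -0.1222  0.2307] 1466 a_bar 1.027 R 0.1527 a_y 1.026 Ftan -5.33 Frad 11.90 f [ -1.85 -10.73   7.41] ahead 0.0134
```

servo_tool(series=[-0.0025,0,0.0015,0,-0.005,0,0.003,0,-0.005,0,0.003,0])

```text
time_s: 13.35
tcp_pos: [0.5205, -0.1234, 0.2427]
orientation: [0.697, 0.717, 0.001, 0.003]
force: [-3.8, -0.8, 13.3]
opening: 0.172
```

```bash
python3 arc.py
```

```text
t 13.4 tcp [ 0.5205 -0.1234  0.2427] bar [ 0.5208 -0.1245  0.2294] 1459 a_bar 1.010 R 0.1528 a_y 1.007 Ftan 7.32 Frad 12.06 f [-4.37 -0.26 14.11] ahead 0.0134
```

The force has changed sign and the bar has stopped at about 1.01 rad, so the sear holds it. I'll relieve the load and open.

servo_tool(series=[0.0015,0,-0.002,0,0.0015,0,-0.002,0,0.0015,0,-0.002,0], force=10)

```text
time_s: 13.78
tcp_pos: [0.5206, -0.1226, 0.2428]
orientation: [0.697, 0.717, -0.0, 0.003]
force: [-1.0, -5.7, 8.1]
opening: 0.18
```

```bash
python3 arc.py
```

```text
t 13.825 tcp [ 0.5206 -0.1226  0.2428] bar [ 0.521  -0.1238  0.2298] 1495 a_bar 1.015 R 0.1527 a_y 1.013 Ftan 0.62 Frad 10.10 f [-0.43 -4.82  8.89] ahead 0.0130
```

servo_tool(series=[0,0,0,0,0,0,0,0,0,0,0,0,0,0,0,0,0,0,0,0,0,0,0,0], hand=0.5)

```text
time_s: 14.58
tcp_pos: [0.5204, -0.1207, 0.2395]
orientation: [0.696, 0.718, -0.0, -0.0]
force: [-0.4, -0.3, -0.4]
opening: 0.75
```

```bash
python3 arc.py;python3 - <<'E'
from bench import viewer
import cv2
d=viewer.camera("wrist"); cv2.imwrite("pics/wrist5.png",d["color"])
E
```

```text
t 14.625 tcp [ 0.5204 -0.1207  0.2396] bar [ 0.5219 -0.1235  0.2298] 1513 a_bar 1.017 R 0.1526 a_y 1.028 Ftan 0.02 Frad -0.35 f [ 0.34  0.2  -0.29] ahead 0.0098
```

View pics/wrist5.png

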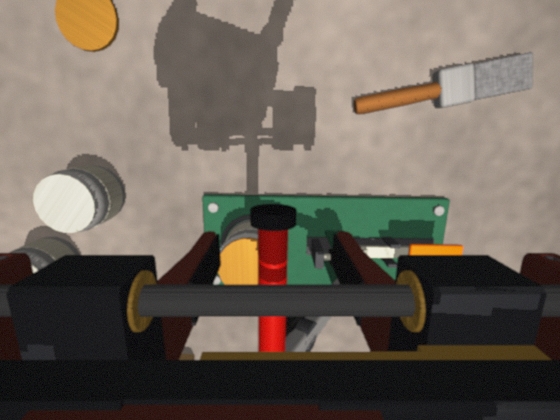

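servo_tool(series=[0,0,-0.04,0,0,0,-0.08,0,0,0,-0.105,0,0,0,-0.105,0], hand=0.8)

```text
time_s: 15.18
tcp_pos: [0.5209, -0.1208, 0.347]
orientation: [0.696, 0.718, 0.001, 0.002]
force: [-0.5, -0.4, 0.3]
opening: 0.899
```

servo_tool(series=[0.02,0.008,0,10,0.045,0.018,0,20,0.07,0.028,0,30,0.095,0.038,0,40,0.12,0.048,0,50,0.145,0.058,0,60,0.165,0.067,0,70,0.184,0.075,0,80], hand=-1)

```text
time_s: 16.18
tcp_pos: [0.5899, 0.0663, 0.3423]
orientation: [0.995, 0.1, -0.001, -0.0]
force: [0.4, 0.5, -0.0]
opening: 0.028
```

servo_tool(series=[0,0,0,10,0,0,0,10])

```text
time_s: 16.42
tcp_pos: [0.5897, 0.0657, 0.3426]
orientation: [1.0, 0.016, -0.001, 0.0]
force: [0.4, -0.5, 0.2]
opening: 0.006
```

Run:
```python
from bench import viewer,manip
import cv2,numpy as np
from h import *
o=manip.get_obs();print(o['time_s'],o['tcp_pos'],o['orientation'],o['opening'],o['joints'])
for c in ["wrist","side"]:
    d=viewer.camera(c); cv2.imwrite(f"pics/{c}6.png",d["color"] if c=="wrist" else cv2.resize(d["color"][120:300,200:440],None,fx=3,fy=3))
    P=pts(d,orange(d));P=P[(abs(P[:,0]-.6)<.05)&(abs(P[:,1]-.06)<.06)]
    if len(P): print(c,'or',len(P),np.percentile(P,[2,50,98],axis=0))
    P=pts(d,red(d)); P=P[(abs(P[:,0]-.54)<.06)&(P[:,2]>.05)&(P[:,2]<.26)]
    if len(P): print(c,'red',len(P),np.percentile(P,[2,50,98],axis=0))
```

```text
16.425 [0.58970082 0.0656913  0.34261356] [ 9.99867874e-01  1.61951987e-02 -1.39340605e-03  8.67088662e-05] 0.005839648415892382 [ 5.36447296e-02  1.18189395e-01  1.03169731e+00 -7.56468618e-05
  1.99449730e+00  2.12218795e-02]
wrist or 1050 [[0.5723166  0.0334536  0.06518659]
 [0.59393472 0.06253385 0.06702138]
 [0.61506966 0.08968765 0.06894264]]
side or 21 [[0.57107878 0.03445766 0.06083057]
 [0.59856849 0.07339745 0.06622724]
 [0.61378202 0.08751441 0.07001945]]
side red 67 [[ 0.50518186 -0.13279774  0.22694844]
 [ 0.54769768 -0.1277663   0.23218622]
 [ 0.58458998 -0.11613714  0.23705745]]
```

View pics/wrist6.png

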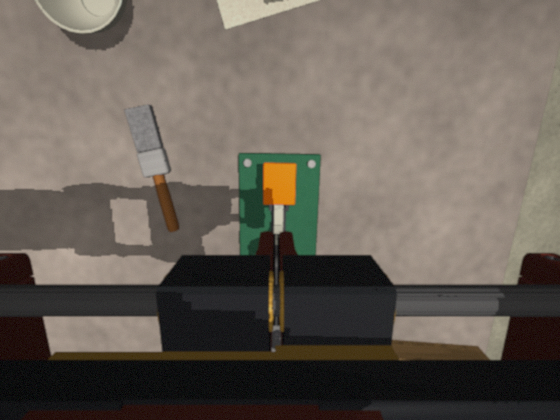

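View pics/side6.png

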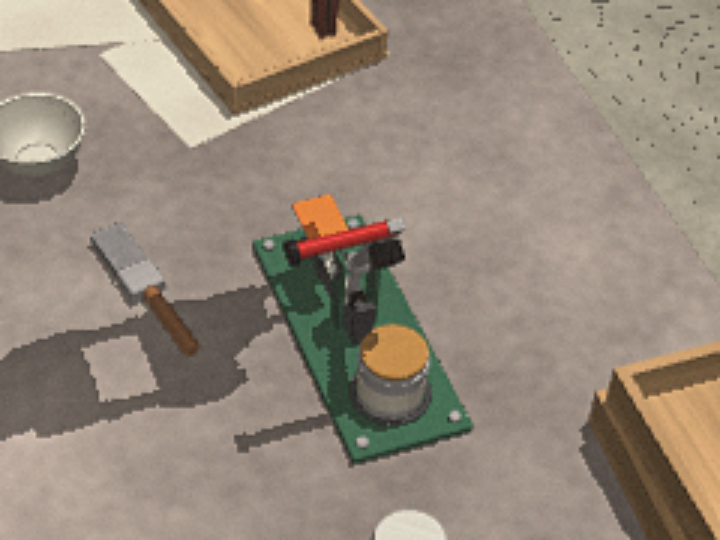

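The wrist picture shows the pad at (280,184) under the closed fingers. The side picture shows the hammer cocked and free (handle at (340,238)) and the lid at (395,352) clear. I'll go down to just above the pad.

servo_tool(series=[0.003,0.002,0.05,0,0.003,0.002,0.1,0,0.003,0.002,0.15,0,0.003,0.002,0.2,0,0.003,0.002,0.235,0,0.003,0.002,0.235,0,0.003,0.002,0.235,0])

```text
time_s: 17.4
tcp_pos: [0.5935, 0.0634, 0.1115]
orientation: [1.0, 0.016, 0.001, -0.0]
force: [-0.0, 0.1, 0.1]
opening: 0.006
```

servo_tool(series=[0,0,0.01,0,0,0,0.018,0,0,0,0.021,0,0,0,0.023,0,0,0,0.023,0])

```text
time_s: 18.02
tcp_pos: [0.5934, 0.0636, 0.0883]
orientation: [1.0, 0.015, 0.001, -0.0]
force: [1.8, 0.2, 3.7]
opening: 0.004
```

servo_tool(series=[0,0,0.002,0,0,0,0.004,0,0,0,0.004,0])

```text
time_s: 18.4
tcp_pos: [0.593, 0.0635, 0.0823]
orientation: [1.0, 0.015, 0.0, 0.0]
force: [1.2, 0.1, 2.0]
opening: 0.007
```

Run:
```python
from bench import viewer,manip
import cv2,numpy as np
from h import *
o=manip.get_obs();print(o['time_s'],o['tcp_pos'],o['force'])
d=viewer.camera("side"); cv2.imwrite("pics/side7.png",cv2.resize(d["color"][120:300,200:440],None,fx=3,fy=3))
P=pts(d,red(d)); P=P[(abs(P[:,0]-.54)<.06)&(P[:,2]>.05)&(P[:,2]<.26)]
if len(P): print('red',len(P),np.percentile(P,[2,50,98],axis=0))
```

```text
18.4 [0.59296956 0.06351197 0.08225008] [1.17912577 0.07418898 2.04313037]
red 71 [[ 0.50763469 -0.20327267  0.09673789]
 [ 0.54456535 -0.19872097  0.10300573]
 [ 0.58866595 -0.18752989  0.10964981]]
```

The hammer tripped and the handle now stands about 9–10 mm lower than at the start (angle about 0). I'll retreat upward.

servo_tool(series=[0,0,-0.01,0,0,0,-0.05,0,0,0,-0.1,0,0,0,-0.15,0,0,0,-0.2,0,0,0,-0.2,0,0,0,-0.2,0,0,0,-0.2,0])

```text
time_s: 19.45
tcp_pos: [0.5923, 0.0636, 0.2802]
orientation: [1.0, 0.015, -0.002, 0.0]
force: [0.5, -0.5, -0.3]
opening: 0.005
```

Run:
```python
from bench import viewer,manip
import cv2,numpy as np
from h import *
o=manip.get_obs();print(o['time_s'],o['tcp_pos'],o['force'],abs(o['dq']).max())
d=viewer.camera("side"); cv2.imwrite("pics/side8.png",cv2.resize(d["color"][120:300,200:440],None,fx=3,fy=3))
P=pts(d,red(d)); P=P[(abs(P[:,0]-.54)<.06)&(P[:,2]>.05)&(P[:,2]<.26)]
if len(P): print('red',len(P),np.percentile(P,[2,50,98],axis=0))
for t in ["handle","lid_top"]: print(viewer.tip_of("side",t)[:1])
```

```text
19.45 [0.59231178 0.06355049 0.28023527] [ 0.54300741 -0.52960014 -0.27399514] 0.0027306604531429106
red 70 [[ 0.50636062 -0.20396868  0.09724557]
 [ 0.54413881 -0.19847574  0.10445041]
 [ 0.58886382 -0.18856618  0.11012913]]
[{'point': [0.5279, -0.1946, 0.098], 'score': 0.83}]
[{'point': [0.5952, -0.1507, 0.0706], 'score': 0.57}]
```

View pics/side8.png

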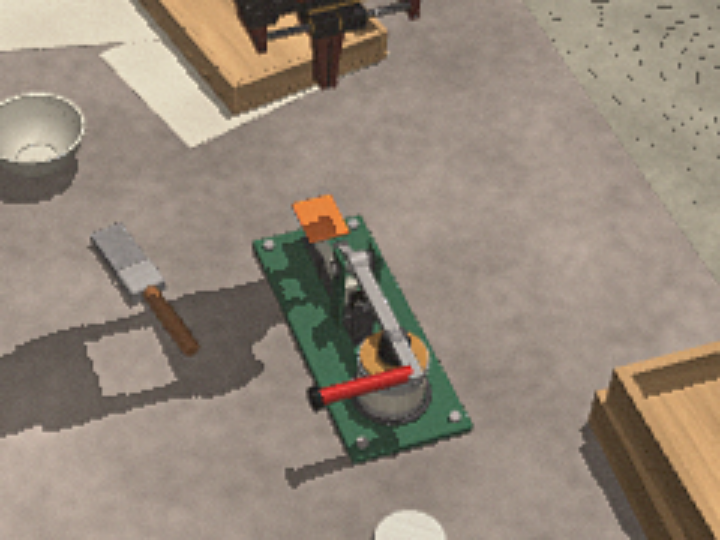

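The side picture shows the hammer down on the lid (handle at (360,385)) and the gripper well clear. Handle height is 0.098 m and the lid top is about 8 mm lower than before, so I'll hand in.

```bash
python3 -c "
from bench import hand_in
print(hand_in())"
```

```text
the job is handed in; nothing more can be done
None
```

The hammer was cocked and tripped, the lid appears fully home, and the job is handed in at about 19.5 s of the 67 s allowed. No verdict was reported.

- **Cocking:** I drew the handle back in 3 mm steps against a steady pull of about 11 N. At about 1.09 rad the force rose to 16.7 N, so I was about 5.5 N into the buffer and stopped. Easing back, the pull vanished and reversed, with the hammer resting on its sear at about 1.01 rad. After I let go, the pictures showed it holding there.
- **Tripping:** I pressed the orange pad with closed fingers to about 9 mm, and the hammer had tripped when I next looked. I then lifted clear.
- **Last checks:** The handle axis is at 0.098–0.102 m, which puts the hammer angle near 0. The lid top reads about 0.071 m against 0.079–0.082 m at the start, so it went down roughly 8 mm, in line with the 7 mm travel within camera error. The arm is at rest and the gripper is about 0.2 m above the press.
- **Not confirmed:** I inferred the free swing from before-and-after pictures and did not measure its speed. I did not measure the bystanders, but nothing came near them.
- **Off plan:** The bar slid about 7 mm along the pads while being drawn back, and stayed held.

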